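# Clamp the sandstone core in the holding fixture

## Task

Stand the red-brown sandstone core upright in the round tray of the holding fixture and clamp it there. First look how the fixture's hold-down arm stands; unless it is already swung up clear of the tray, open it by its red handle. Set the core down gently (do not drop it), let go, then swing the handle over until the arm's rubber pad is down on top of the core.

Things in the scene. Friction and masses are not known exactly. Their poses are not given: they have to be found in the camera images.
- core: Sandstone core: solid red-brown cylinder, 38 mm diameter, 76 mm tall, about 0.2 kg, standing upright on the bench. Origin at the centre of its underside, z up its axis. Two look-alikes of the same size (white plaster, grey metal dummy) and an orange cup stand near it; they are not wanted.
- fixture: Holding fixture, fixed to the bench. Origin on the bench under the round tray's centre; z up, x towards the clamp posts, y along the hinge. Aluminium plate 12 mm thick, x -60 to 200, y +-60 mm. Dark tray: inner diameter 66, outer 74, floor 17, rim 26 mm above the bench. Posts x 102 to 138, y +-25, 124 mm tall; hinge axis along y at x 120, z 110 mm.
- clamp (a joint): Hold-down arm, rad. 0: arm level over the tray, its 28 mm rubber pad 93 mm above the bench, just on a core standing in the tray (tray empty: stop at -0.06). Grows as the arm lifts; 1.57 upright, 2.1 stop, leaning back. Above 1.5 the tray is clear from above (arm top up to 245 mm high). Stiff hinge (0.22 Nm, about 2 N at the handle): stays where it is left. May start anywhere from shut to open.
- handle (a point): Centre of the clamp's red grip, a bar 40 mm long, 22 mm diameter, along the fixture's y, rigid with the arm, 110 mm from the hinge. At joint q it is at fixture x = 120 + 110 sin(q - 0.436), z = 110 + 110 cos(q - 0.436) mm: 210 mm high when shut, 100 mm at 2.1. Pinch it from above across its ends (it turns between the fingers) or push it.

How it is judged (in metres and radians):
On the way, in this order (a step that is already met when the one before it is completed fails the run):
1. with the arm raised, the gripper lowers the core to within 15 mm of the tray floor (horizontal distance between core and fixture below 0.017 m and angle between core's own z axis and vertical below 0.15 rad and z of core in the frame of fixture below 0.032 m and contact force between the fingers and core above 0.5 N and value of joint clamp above 0.6 rad), for 0.05 s.
2. the core stands released on the tray's floor (horizontal distance between core and fixture below 0.017 m and angle between core's own z axis and vertical below 0.15 rad and z of core in the frame of fixture below 0.022 m and contact force between the fingers and core below 0.1 N), for 0.2 s.
At the end, for the whole second after the job is handed in: The red-brown core stands upright (within 8 deg) and at rest on the floor of the tray, its axis within 17 mm of the tray's centre, and the hold-down arm is down with its pad on the core (joint below 0.06 rad, pad within 7 mm of the core top, not sunk past -0.04) (horizontal distance between core and fixture below 0.017 m and angle between core's own z axis and vertical below 0.15 rad and z of core in the frame of fixture below 0.022 m and value of joint clamp between -0.04 and 0.06 rad and linear speed of core below 0.02 m/s); the robot touches nothing.
It also fails if it takes over 72 s, if anything falls off the work surface, if the arm or the gripper's body presses on something with over 40 N, if the wrist force passes 120 N, or if a joint passes its speed limit or range.

## Robot

A 6-joint arm with a two-finger parallel gripper is mounted at the origin on the work surface. World frame = base frame: x ahead of the robot, y to its left, z up, the work surface at z = 0. Lengths are in m, angles in degrees, forces in N, time in s.
With the tool pointing down it reaches from about 0.4 to 0.825 m from the base axis. Payload 7 kg.
Tool frame: the origin (TCP) lies at the very end of the fingers, on their centre line; the grasp point (between the pads) lies 19 mm behind it (hold_point_z is the distance from the TCP to the grasp point, in m); x points along the fingers, y is the direction in which the jaws open and shut, and the axes are right-handed (so a half turn about x gives the same grasp; the last joint's range is limited). The gripper opens to 88 mm and grips with 3 to 60 N. Pads are 19 mm wide; open, the fingers measure 130 mm over their backs; the gripper's body (78 mm by 193 mm) begins 47 mm behind the grasp point.
Start: joints at [-53.222, 20.546, 0.682, 0, -70.136, -16.507], TCP at [0.234, -0.633, 0.197] pointing down, gripper open.
Joint ranges: [-176.03, 176.03], [-82.01, 121.73], [-58.28, 71.71], [-173.87, 95.51], [-174.79, -0.11], [-173.66, 173.66]. Speed limits (degrees/s): [136.94, 136.94, 172.46, 180, 180, 180].

## Interface

Orientations are given as [roll, pitch, yaw] about the fixed x, y, z axes, in that order (R = Rz(yaw) Ry(pitch) Rx(roll)).
In Python, from plant import * gives the robot as it stands.
- The arm moves only by the shell command python3 -m crank 'ROWS'. ROWS is a JSON object of lists of equal length, an entry for each row: "delta_pos": the shift along the tool's x, y, z in m, a list of three; "turn": the turn, a rotation vector about the tool's x, y, z in degrees, a list of three; "grip": the opening, from 0 (shut) to 1 (fully open). A call has 1 to 12 rows; each row is the pose to reach, as a shift and turn from the pose commanded when the call began, along the tool's axes at that moment; what a row does not reach only later rows make up. A row lasts 1/12 s, in which the tool goes at most 41.7 mm and 7.16 degrees, less where a joint would pass 70% of its speed; a pose out of reach is approached as far as the arm can. A call with a gripper value outside its range is refused whole. The fingers move at their own pace and stop on an object; the grip force is fixed at half the most. Time passes only in rows, so rows that repeat a pose let the fingers close. It gives the time, the measured TCP pose, the force and the opening at its end, in the units of the state.
- get_obs(): the state, without advancing time (a new reading comes with each control period).
- snapshot(name): name is "scene" or "top" or "wrist"; returns a dict with "pixels" (384x512x3 uint8, blue, green, red), "range_z" (384x512 float32, m along the optical axis (not along the pixel's ray), 0 where there is no reading), "camera_matrix" (3x3 intrinsics, pixels), "eye" and "rotation" of the camera in the world. Camera axes: x right, y up, looking along -z (the intrinsics and any distortion apply to the point x, -y, -z); pixel columns grow to the right and rows downward; lengths in m; the calibration is good to about 2 mm. The wrist camera is an equidistant fisheye: a pixel r from the principal point sees the ray r / f radians off the axis. A picture is of the moment at which its call begins.
- close_job(): hands the job in, once; it reports no verdict.
The state is a dict: "clock": time; "joint_pos": joint angles; "qvel": joint speeds; "tau": joint torques, N m; "tool_pos": TCP position; "orientation": TCP orientation; "force": force on the tool from outside, world axes, zero at the start; "moment": the same for the moment, N m; "opening": finger opening in m.
Only numpy, scipy, OpenCV 4.12 (cv2) and the standard library are available. Lean on these libraries where they do the work, as an engineer would, in place of code of your own. Each camera call takes 0.05 s, during which the arm holds its last target. There are 200 camera calls.

## Working session

There is one attempt and no reset: what is moved stays moved. The work goes in short steps, Python scripts to look and compute and a shell command to move; the robot and the scene stay as the last step left them, time stands still between calls to the robot, and variables do not carry over. Pictures are saved under pics/ and viewed, about 8 in all and at most 12, crops included, and the job is handed in when it is done.

```bash
ls; mkdir -p pics; cat > h.py <<'E'
from plant import *
import numpy as np, cv2
from scipy.spatial.transform import Rotation as Ro
def cloud(s):
    K=np.array(s["camera_matrix"]); z=s["range_z"]; v,u=np.mgrid[:384,:512]
    x=(u-K[0,2])/K[0,0]*z; y=(v-K[1,2])/K[1,1]*z
    return np.stack([x,-y,-z],-1)@np.array(s["rotation"]).T+np.array(s["eye"])
def totool(dw,o=None):
    o=o or get_obs(); return Ro.from_euler('xyz',o["orientation"],degrees=True).as_matrix().T@np.array(dw)
E
python3 - <<'E'
from h import *
print(get_obs())
for n in("scene","top"):
    s=snapshot(n); np.savez(n+".npz",**s); cv2.imwrite(f"pics/{n}0.png",s["pixels"]); print(n,s["eye"],s["camera_matrix"],s["rotation"],(s["range_z"]>0).mean())
E
```

```text
pics
{'clock': 0.0, 'joint_pos': array([-5.32215286e+01,  2.05902538e+01,  6.34029497e-01, -1.97425756e-02,
       -7.01354043e+01, -1.65077244e+01]), 'qvel': array([ 0.13447499, -0.01564056,  0.02729769,  0.04260919, -0.12563452,
       -0.02308478]), 'tau': array([-2.79070860e-03, -5.82718849e+01,  2.93050861e+01,  6.99748546e+00,
        6.72389375e-03, -1.56904480e-04]), 'tool_pos': array([ 0.23365245, -0.63270239,  0.19593919]), 'orientation': array([ 95.05886719,  89.90651006, 115.3228909 ]), 'force': array([0.04213673, 0.18773387, 0.30461343]), 'moment': array([-0.0030409 , -0.02602184, -0.00608773]), 'opening': 0.08807371783773595}
scene [0.97026019 0.25657503 0.62032253] [[392.74536137   0.         250.7373696 ]
 [  0.         392.74536137 189.84675397]
 [  0.           0.           1.        ]] [ 49.59312731  -1.16840644 126.38371976] 0.9959971110026041
top [ 0.44059276 -0.06331021  0.97340883] [[367.2461523    0.         256.437097  ]
 [  0.         367.2461523  195.96516762]
 [  0.           0.           1.        ]] [  5.88400672  -0.82478722 -90.93377014] 0.99566650390625
```

```bash
sed -i "s/np.array(s\[\"rotation\"\]).T/Ro.from_euler('xyz',s['rotation'],degrees=True).as_matrix().T/" h.py; python3 - <<'E'
import cv2,numpy as np
a=cv2.imread('pics/scene0.png');b=cv2.imread('pics/top0.png')
cv2.imwrite('pics/both.png',cv2.resize(np.vstack([a,b]),(400*1,600)) if 0 else cv2.resize(np.hstack([a,b]),(800,300)))
E
```

```text
(no output)
```

View pics/scene0.png

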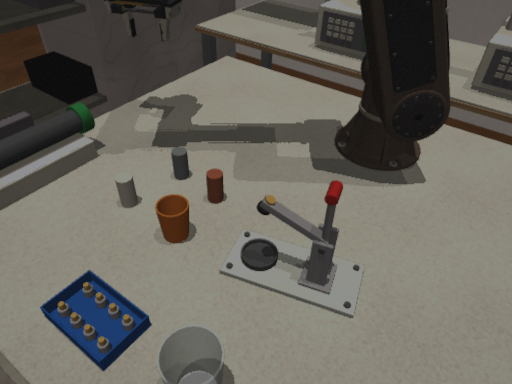

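View pics/top0.png

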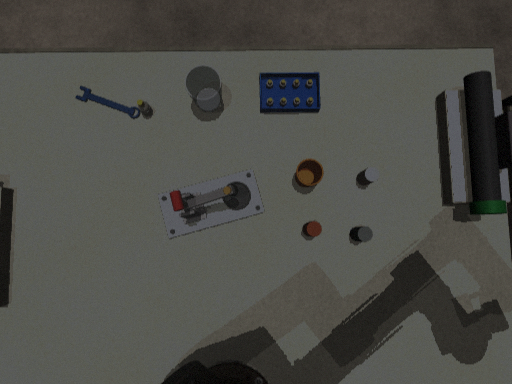

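The scene view shows the core at (215,186), the cup at (174,219), the tray at (259,254) and the red handle at (334,192), with the arm half raised over the tray. In the top view the core is at (313,229), the tray at (237,195) and the handle at (177,200).

```bash
cat > meas.py <<'E'
from h import *
def red(s,sat=200):
    h=cv2.cvtColor(s["pixels"],cv2.COLOR_BGR2HSV).astype(int); return h
for n in("scene","top"):
    s=dict(np.load(n+".npz")); P=cloud(s); h=red(s)
    print(n,'hsv core',h[(186,215) if n=="scene" else (229,313)],'handle',h[(192,334) if n=="scene" else (200,177)],'tray',h[(254,259) if n=="scene" else (200,240)],'plate',h[(265,235) if n=='scene' else (222,220)])
    red_=((h[...,0]<8)|(h[...,0]>172))&(h[...,1]>110)&(P[...,2]>0.01)&(P[...,2]<.3)
    k,L,st,c=cv2.connectedComponentsWithStats(red_.astype(np.uint8))
    for i in range(1,k):
        if st[i,4]>40:
            Q=P[L==i]; t=Q[Q[:,2]>np.percentile(Q[:,2],95)-.004]
            print(st[i],c[i].round(),'mean',Q.mean(0).round(4),'zmax',Q[:,2].max().round(4),'topc',((t.max(0)+t.min(0))/2).round(4), 'ext',np.ptp(Q,0).round(3))
    # plate: height 12mm
    m=(abs(P[...,2]-.012)<.004)&(P[...,0]>.3)&(P[...,0]<.75)&(h[...,1]<40)
    m=cv2.morphologyEx(m.astype(np.uint8),cv2.MORPH_CLOSE,np.ones((3,3)))
    k,L,st,c=cv2.connectedComponentsWithStats(m); i=1+st[1:,4].argmax()
    Q=P[L==i][:,:2].astype(np.float32); r=cv2.minAreaRect(Q); print('plate',st[i],r, cv2.boxPoints(r).round(4).tolist())
    # tray rim
    m=(abs(P[...,2]-.024)<.006)&(h[...,2]<70); Q=P[m]
    if n=="top": 
        sub=(slice(170,235),slice(150,275)); print('bench z',np.median(P[250:330,80:150,2]), 'plate z',P[222,220],'tray',P[200,240])
    if n=='scene': print('plate z',P[265,235],'tray',P[254,259])
E
python3 meas.py
```

```text
scene hsv core [  8 153  60] handle [  1 204 139] tray [ 0  5 53] plate [ 50   5 146]
[325 180  18  25 303] [334. 192.] mean [0.5185 0.0933 0.2259] zmax 0.233 topc [0.5133 0.0908 0.23  ] ext [0.041 0.026 0.037]
plate [ 220  229  144   87 4715] ((0.729748010635376, 0.09731915593147278), (0.5461143255233765, 0.2599802017211914), 14.703043937683105) [[0.4325999915599823, 0.15369999408721924], [0.4986000061035156, -0.09769999980926514], [1.026900053024292, 0.04089999943971634], [0.9609000086784363, 0.2924000024795532]]
plate z [0.97026019 0.25657503 0.62032253] tray [ 0.54154485 -0.02366858  0.0181256 ]
top hsv core [  8 171  73] handle [  2 171  85] tray [ 0  6 41] plate [110  16  97]
[170 191  14  20 193] [176. 200.] mean [0.5108 0.0875 0.2279] zmax 0.2322 topc [0.5105 0.0872 0.2298] ext [0.039 0.027 0.014]
[304 221  17  15 115] [313. 228.] mean [ 0.4518 -0.2145  0.0742] zmax 0.0791 topc [ 0.4522 -0.2156  0.0768] ext [0.034 0.034 0.049]
plate [ 158  168  107   70 3267] ((0.5020166635513306, 0.035802677273750305), (0.1678898185491562, 0.26028433442115784), 14.259943962097168) [[0.3885999917984009, 0.1412999927997589], [0.4526999890804291, -0.11100000143051147], [0.6154000163078308, -0.06970000267028809], [0.5512999892234802, 0.1826000064611435]]
bench z -0.0008839588735665149 plate z [0.47263681 0.0175836  0.01006068] tray [ 0.52909619 -0.03550907  0.01560372]
```

```bash
cat > meas2.py <<'E'
from h import *
def ray2plane(s,uv,z):
    K=np.array(s["camera_matrix"]); R=Ro.from_euler('xyz',s['rotation'],degrees=True).as_matrix()
    uv=np.atleast_2d(uv); d=np.c_[(uv[:,0]-K[0,2])/K[0,0],-(uv[:,1]-K[1,2])/K[1,1],-np.ones(len(uv))]@R.T
    e=np.array(s["eye"]); return e+d*((z-e[2])/d[:,2])[:,None]
if __name__=="__main__":
  for n in("scene","top"):
    s=dict(np.load(n+".npz")); P=cloud(s); h=cv2.cvtColor(s["pixels"],cv2.COLOR_BGR2HSV).astype(int)
    ok=s["range_z"]>0
    box=ok&(P[...,0]>.4)&(P[...,0]<.64)&(P[...,1]>-.13)&(P[...,1]<.22)
    m=box&(P[...,2]>.0055)&(P[...,2]<.016)
    k,L,st,c=cv2.connectedComponentsWithStats(m.astype(np.uint8)); i=1+st[1:,4].argmax()
    r=cv2.minAreaRect(P[L==i][:,:2].astype(np.float32)); b=cv2.boxPoints(r)
    print(n,'plate',r)
    m=box&(h[...,2]<75)&(P[...,2]>.012)&(P[...,2]<.034)
    k,L,st,c=cv2.connectedComponentsWithStats(m.astype(np.uint8)); i=1+st[1:,4].argmax()
    Q=P[L==i]; rim=Q[Q[:,2]>.0225]; hull=cv2.convexHull(np.argwhere(L==i)[:,::-1].astype(np.int32))
    print('tray px',st[i],c[i],'allpts mid',((Q.max(0)+Q.min(0))/2).round(4),np.ptp(Q,0).round(4))
    x=rim; A=np.c_[2*x[:,:2],np.ones(len(x))]; sol=np.linalg.lstsq(A,(x[:,:2]**2).sum(1),rcond=None)[0]
    print('rim circle',sol[:2].round(4),np.sqrt(sol[2]+sol[:2]@sol[:2]).round(4),len(x))
    e=cv2.fitEllipse(hull); print('ellipse->rim plane',e,ray2plane(s,e[0],.026)[0].round(4))
    # cores: hue 4..12
    m=ok&(h[...,0]>3)&(h[...,0]<12)&(h[...,1]>110)&(P[...,2]>.005)&(abs(P[...,0]-.452)<.04)&(abs(P[...,1]+.215)<.04)
    Q=P[m]; t=Q[Q[:,2]>Q[:,2].max()-.006]
    print('core',len(Q),'top mid',((t.max(0)+t.min(0))/2).round(4),np.ptp(t,0).round(4))
    sd=Q[(Q[:,2]<.065)&(Q[:,2]>.01)]
    if len(sd)>20:
        A=np.c_[2*sd[:,:2],np.ones(len(sd))]; sol=np.linalg.lstsq(A,(sd[:,:2]**2).sum(1),rcond=None)[0]
        print('side circle',sol[:2].round(4),np.sqrt(sol[2]+sol[:2]@sol[:2]).round(4))
    m=ok&(h[...,0]>3)&(h[...,0]<20)&(h[...,1]>110)&(P[...,2]>.03)&(P[...,2]<.12)&(P[...,1]<-.05); 
    k,L,st,c=cv2.connectedComponentsWithStats(m.astype(np.uint8))
    for i in range(1,k):
        if st[i,4]>60: print('orange',st[i],P[L==i].min(0).round(3),P[L==i].max(0).round(3))
E
python3 meas2.py
```

```text
scene plate ((0.5245590209960938, 0.04350544512271881), (0.12241346389055252, 0.2600356936454773), 14.540421485900879)
tray px [241 239  37  32 939] [259.08306709 254.5857295 ] allpts mid [ 0.5429 -0.0221  0.0205] [0.0731 0.0721 0.0165]
rim circle [ 0.5429 -0.0232] 0.0344 197
ellipse->rim plane ((259.0786437988281, 254.5953369140625), (31.741355895996094, 37.28572463989258), 91.91394805908203) [ 0.5483 -0.019   0.026 ]
core 468 top mid [ 0.4533 -0.2139  0.0749] [0.035  0.0357 0.0059]
side circle [ 0.4527 -0.2136] 0.0172
orange [207 169  16  25 354] [ 0.436 -0.232  0.03 ] [ 0.472 -0.195  0.078]
orange [ 155  194   34   41 1095] [ 0.56 -0.24  0.03] [ 0.624 -0.173  0.087]
top plate ((0.5250014066696167, 0.04206258803606033), (0.12063485383987427, 0.26044657826423645), 14.70437240600586)
tray px [223 181  28  30 488] [238.04098361 196.76844262] allpts mid [ 0.5407 -0.0264  0.0214] [0.075  0.0712 0.0188]
rim circle [ 0.5422 -0.0261] 0.0347 98
ellipse->rim plane ((235.8233184814453, 195.95303344726562), (28.262413024902344, 30.856037139892578), 36.244300842285156) [ 0.5388 -0.0251  0.026 ]
core 183 top mid [ 0.4522 -0.2169  0.0778] [0.0341 0.0346 0.0059]
orange [296 159  27  27 320] [ 0.558 -0.24   0.03 ] [ 0.623 -0.175  0.089]
orange [304 221  18  15 184] [ 0.435 -0.234  0.039] [ 0.469 -0.198  0.081]
```

```bash
cat > go.py <<'E'
from h import *
import sys
FX=np.array([.5424,-.0250,0]); yaw=np.radians(104.6)
ex=np.array([np.cos(yaw),np.sin(yaw),0]); ey=np.array([-ex[1],ex[0],0])
def hand(q): return FX+ex*(.12+.11*np.sin(q-.436))+np.array([0,0,.11+.11*np.cos(q-.436)])
def delta(p,o=None):
    "tool-frame shift and turn to TCP p, tool down, jaws along fixture y"
    o=o or get_obs(); R=Ro.from_euler('xyz',o["orientation"],degrees=True).as_matrix()
    x=np.array([0,0,-1.]); best=None
    for sg in(1,-1):
        y=sg*ey; T=np.c_[x,y,np.cross(x,y)]; rv=Ro.from_matrix(R.T@T).as_rotvec(degrees=True)
        print('  shift',(R.T@(np.array(p)-o["tool_pos"])).round(4),'turn',rv.round(2))
E
python3 - <<'E'
from go import *
o=get_obs(); print(Ro.from_euler('xyz',o["orientation"],degrees=True).as_matrix().round(3))
p=hand(.42); print(p); delta(p+[0,0,.06])
E
```

```text
[[-0.001 -0.346  0.938]
 [ 0.001  0.938  0.346]
 [-1.     0.001 -0.   ]]
[0.5125953  0.089422   0.21998592]
  shift [-0.0832  0.581   0.5118] turn [-8.433e+01  5.000e-02 -8.000e-02]
  shift [-0.0832  0.581   0.5118] turn [ 9.567e+01 -8.000e-02 -6.000e-02]
```

```bash
python3 -m crank '{"delta_pos":[[-0.04,0,0],[-0.083,0,0],[-0.083,0.03,0.026],[-0.083,0.06,0.053],[-0.083,0.09,0.079],[-0.083,0.12,0.106],[-0.083,0.15,0.132],[-0.083,0.18,0.159],[-0.083,0.21,0.185],[-0.083,0.24,0.211],[-0.083,0.27,0.238],[-0.083,0.3,0.264]],"turn":[[0,0,0],[0,0,0],[-5,0,0],[-10,0,0],[-15,0,0],[-20,0,0],[-25,0,0],[-30,0,0],[-35,0,0],[-40,0,0],[-45,0,0],[-50,0,0]],"grip":[1,1,1,1,1,1,1,1,1,1,1,1]}'; python3 -c "
from go import *
delta(hand(.42)+[0,0,.06]);print(get_obs()['joint_pos'])"
```

```text
clock: 1.1
tool_pos: [0.3775, -0.2584, 0.2798]
orientation: [-25.9, 90.0, 44.6]
force: [1.0, 0.9, -0.0]
opening: 0.0875
  shift [-1.00e-04 -1.12e-02  3.73e-01] turn [-3.41e+01  1.00e-02  1.00e-02]
  shift [-1.00e-04 -1.12e-02  3.73e-01] turn [ 1.459e+02  1.000e-02 -1.000e-02]
[-9.61337389e+00 -3.29361630e+00 -1.72552611e+01 -1.14867539e-02
 -7.60303259e+01 -9.88048012e+00]
```

```bash
python3 -m crank '{"delta_pos":[[0,-0.001,0.034],[0,-0.002,0.068],[0,-0.003,0.102],[0,-0.004,0.136],[0,-0.005,0.17],[0,-0.006,0.204],[0,-0.007,0.238],[0,-0.008,0.272],[0,-0.01,0.306],[0,-0.011,0.34],[0,-0.011,0.373],[0,-0.011,0.373]],"turn":[[-4,0,0],[-8,0,0],[-12,0,0],[-16,0,0],[-20,0,0],[-24,0,0],[-28,0,0],[-32,0,0],[-34,0,0],[-34,0,0],[-34,0,0],[-34,0,0]],"grip":[1,1,1,1,1,1,1,1,1,1,1,1]}'; python3 - <<'E'
from go import *
s=snapshot("wrist");cv2.imwrite("pics/wrist1.png",s["pixels"])
s=snapshot("scene");cv2.imwrite("pics/scene1.png",s["pixels"])
a=cv2.imread("pics/wrist1.png");b=cv2.imread("pics/scene1.png");cv2.imwrite("pics/c1.png",cv2.resize(np.hstack([a,b]),(800,300)))
P=cloud(s);h=cv2.cvtColor(s["pixels"],cv2.COLOR_BGR2HSV).astype(int)
m=((h[...,0]<6)|(h[...,0]>174))&(h[...,1]>150)&(P[...,2]>.19)&(P[...,2]<.25); Q=P[m]; print(len(Q),Q.min(0),Q.max(0))
delta(hand(.42)+[0,0,-.019])
E
```

```text
clock: 2.1
tool_pos: [0.5151, 0.0913, 0.2787]
orientation: [87.3, 89.9, -168.3]
force: [1.2, -0.3, -0.4]
opening: 0.0874
273 [0.49441877 0.08043913 0.21087705] [0.53387775 0.10472176 0.23223905]
  shift [0.078  0.0006 0.0015] turn [-0.21 -0.02 -0.11]
  shift [0.078  0.0006 0.0015] turn [ 1.7979e+02 -1.7000e-01  3.0000e-02]
```

View pics/c1.png

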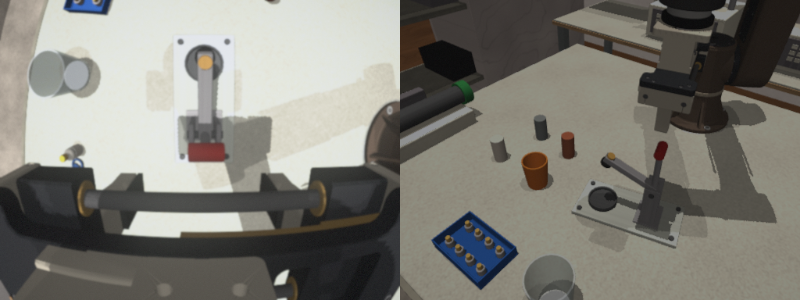

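The gripper is above the handle: red bar at (207,152) in the wrist half, midway between the fingers and parallel to the jaws. I'll descend and pinch.

```bash
python3 -m crank '{"delta_pos":[[0.02,0,0.001],[0.04,0,0.001],[0.06,0,0.001],[0.074,0,0.001],[0.076,0,0.001],[0.076,0,0.001],[0.076,0,0.001],[0.076,0,0.001],[0.076,0,0.001],[0.076,0,0.001],[0.076,0,0.001],[0.076,0,0.001]],"turn":[[0,0,0],[0,0,0],[0,0,0],[0,0,0],[0,0,0],[0,0,0],[0,0,0],[0,0,0],[0,0,0],[0,0,0],[0,0,0],[0,0,0]],"grip":[1,1,1,1,0.4,0.4,0.4,0.4,0.4,0.4,0.4,0.4]}'
python3 - <<'E'
from go import *
o=get_obs(); R=Ro.from_euler('xyz',o["orientation"],degrees=True).as_matrix()
g=o["tool_pos"]+[0,0,.019]; v=g-FX; print('grasp fx x,y,z',v@ex,v@ey,v[2],'q',.436+np.arctan2(v@ex-.12,v[2]-.11))
for q in np.linspace(.42,1.7,17): print(round(q,2),(R.T@(hand(q)-hand(.42))).round(3))
E
```

```text
clock: 3.2
tool_pos: [0.5136, 0.0881, 0.2041]
orientation: [-77.4, 90.0, 26.9]
force: [0.2, -0.8, 0.5]
opening: 0.04
grasp fx x,y,z 0.11671141965280152 -0.0006768262504253143 0.2231267959945995 q 0.4069383224205413
0.42 [0. 0. 0.]
0.5 [0.    0.    0.009]
0.58 [0.001 0.    0.018]
0.66 [0.003 0.    0.026]
0.74 [0.005 0.    0.035]
0.82 [0.008 0.    0.043]
0.9 [0.012 0.    0.051]
0.98 [0.016 0.    0.059]
1.06 [0.021 0.    0.066]
1.14 [0.026 0.    0.073]
1.22 [0.032 0.    0.079]
1.3 [0.039 0.    0.085]
1.38 [0.045 0.001 0.091]
1.46 [0.053 0.001 0.096]
1.54 [0.06  0.001 0.1  ]
1.62 [0.068 0.001 0.104]
1.7 [0.077 0.001 0.107]
```

```bash
python3 -m crank '{"delta_pos":[[0,0,0.009],[0.001,0,0.018],[0.003,0,0.026],[0.005,0,0.035],[0.008,0,0.043],[0.012,0,0.051],[0.016,0,0.059],[0.021,0,0.066],[0.026,0,0.073],[0.032,0,0.079],[0.039,0,0.085],[0.045,0,0.091]],"turn":[[0,0,0],[0,0,0],[0,0,0],[0,0,0],[0,0,0],[0,0,0],[0,0,0],[0,0,0],[0,0,0],[0,0,0],[0,0,0],[0,0,0]],"grip":[0.4,0.4,0.4,0.4,0.4,0.4,0.4,0.4,0.4,0.4,0.4,0.4]}'
python3 - <<'E'
from go import *
o=get_obs(); R=Ro.from_euler('xyz',o["orientation"],degrees=True).as_matrix()
g=o["tool_pos"]+[0,0,.019]; v=g-FX; print('grasp fx x,y,z',v@ex,v@ey,v[2],'q',.436+np.arctan2(v@ex-.12,v[2]-.11))
E
```

```text
clock: 4.2
tool_pos: [0.4908, 0.1767, 0.1579]
orientation: [102.2, 90.0, -153.6]
force: [-0.6, -0.1, -0.3]
opening: 0.0352
grasp fx x,y,z 0.2081836639751175 -0.0009054542292549761 0.17694397260014 q 1.3574696097614438
```

```bash
python3 - <<'E'
from go import *
a=snapshot("wrist")["pixels"];s=snapshot("scene");b=s["pixels"];cv2.imwrite("pics/c2.png",np.hstack([cv2.resize(a,(400,300)),cv2.resize(b[50:350,150:450],(400,400))[:300]]))
P=cloud(s);h=cv2.cvtColor(b,cv2.COLOR_BGR2HSV).astype(int)
m=((h[...,0]<6)|(h[...,0]>174))&(h[...,1]>150)&(P[...,2]>.08)&(P[...,2]<.25)&(P[...,1]>0); Q=P[m]; print(len(Q),Q.min(0),Q.max(0))
E
```

```text
285 [0.49285634 0.08043872 0.21072111] [0.53400178 0.10444789 0.23255829]
```

View pics/c2.png

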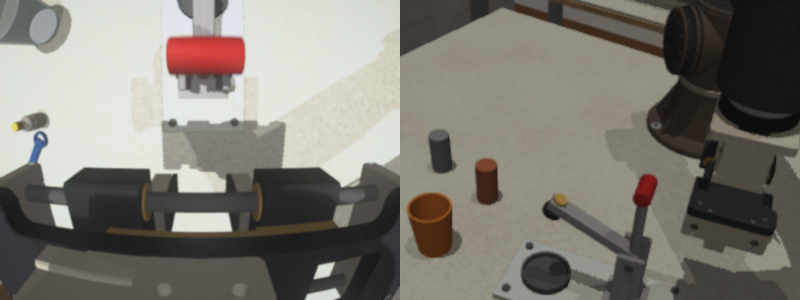

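The clamp did not move: the handle is still at its old spot (red bar at (206,56) in the wrist half), and the fingers slipped off because they were still closing. I'll go back over the handle, wait for the fingers to close fully, then swing.

```bash
python3 -m crank '{"delta_pos":[[-0.04,0,0],[-0.08,0,0],[-0.12,0,0],[-0.12,0,-0.03],[-0.12,0,-0.06],[-0.12,0,-0.091],[-0.12,0,-0.091],[-0.12,0,-0.091],[-0.12,0,-0.091],[-0.12,0,-0.091]],"turn":[[0,0,0],[0,0,0],[0,0,0],[0,0,0],[0,0,0],[0,0,0],[0,0,0],[0,0,0],[0,0,0],[0,0,0]],"grip":[1,1,1,1,1,1,1,1,1,1]}'
python3 -c "
from go import *
delta(hand(.42)+[0,0,-.020])"
```

```text
clock: 5.13
tool_pos: [0.5135, 0.0885, 0.2789]
orientation: [-30.9, 90.0, 73.4]
force: [0.1, -0.7, -0.7]
opening: 0.0871
  shift [0.0789 0.0007 0.0011] turn [-0.31  0.01  0.  ]
  shift [0.0789 0.0007 0.0011] turn [ 1.7969e+02  1.0000e-02 -1.0000e-02]
```

```bash
python3 -m crank '{"delta_pos":[[0.03,0,0.001],[0.06,0,0.001],[0.079,0.001,0.001],[0.079,0.001,0.001],[0.079,0.001,0.001],[0.079,0.001,0.001],[0.079,0.001,0.001],[0.079,0.001,0.001],[0.079,0.001,0.001],[0.079,0.001,0.001],[0.079,0.001,0.001],[0.079,0.001,0.001]],"turn":[[0,0,0],[0,0,0],[0,0,0],[0,0,0],[0,0,0],[0,0,0],[0,0,0],[0,0,0],[0,0,0],[0,0,0],[0,0,0],[0,0,0]],"grip":[1,1,0.3,0.2,0.2,0.2,0.2,0.2,0.2,0.2,0.2,0.2]}';python3 -m crank '{"delta_pos":[[0,0,0],[0,0,0],[0,0,0],[0,0,0]],"turn":[[0,0,0],[0,0,0],[0,0,0],[0,0,0]],"grip":[0.2,0.2,0.2,0.2]}'
```

```text
clock: 6.13
tool_pos: [0.5133, 0.0888, 0.2014]
orientation: [-98.1, 89.9, 6.2]
force: [-0.5, -0.2, 6.6]
opening: 0.0266
clock: 6.47
tool_pos: [0.5133, 0.0888, 0.2014]
orientation: [-95.1, 89.8, 9.1]
force: [-1.1, 0.0, 6.9]
opening: 0.0174
```

```bash
python3 - <<'E'
from go import *
a=snapshot("wrist")["pixels"];b=snapshot("scene")["pixels"];cv2.imwrite("pics/c3.png",np.hstack([cv2.resize(a,(400,300)),cv2.resize(b[100:250,250:450],(400,300))]))
E
```

```text
(no output)
```

View pics/c3.png

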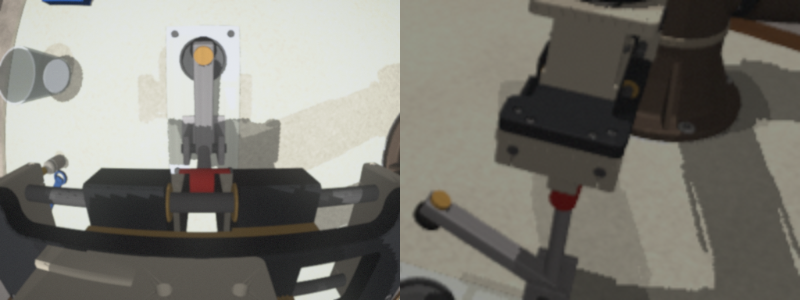

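```bash
python3 - <<'E'
from go import *
s=snapshot("wrist");a=s["pixels"];b=snapshot("scene")["pixels"];cv2.imwrite("pics/c4.png",np.hstack([cv2.resize(a[190:310,180:340],(400,300),interpolation=2),cv2.resize(b[160:220,290:370],(400,300),interpolation=2)]))
print(s["eye"],s["rotation"],get_obs()["tool_pos"])
E
```

```text
[0.53014931 0.02198235 0.38864377] [ -15.02702578    0.20501098 -165.70217743] [0.51333979 0.08884187 0.201353  ]
```

View pics/c4.png

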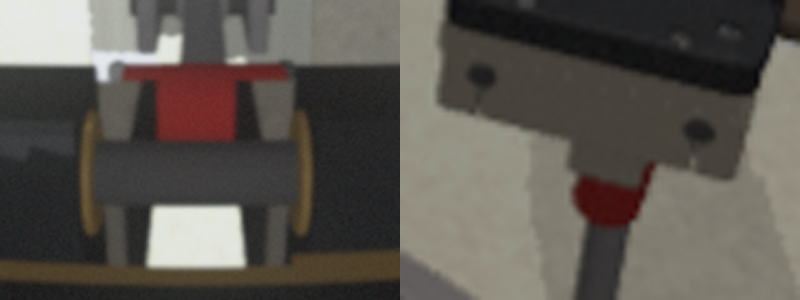

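```bash
cat >> h.py <<'E'
def fish(s):
    K=np.array(s["camera_matrix"]); z=s["range_z"]; v,u=np.mgrid[:384,:512]
    a=(u-K[0,2])/K[0,0]; b=(v-K[1,2])/K[1,1]; r=np.hypot(a,b)+1e-9; t=np.tan(np.minimum(r,1.5))/r
    return np.stack([a*t*z,-b*t*z,-z],-1)@Ro.from_euler('xyz',s['rotation'],degrees=True).as_matrix().T+np.array(s["eye"])
E
python3 - <<'E'
from go import *
def fx(P): V=P-FX; return np.stack([V@ex,V@ey,V[...,2]],-1)
for n in("wrist","scene"):
    s=snapshot(n); P=fx(fish(s) if n=="wrist" else cloud(s)); h=cv2.cvtColor(s["pixels"],cv2.COLOR_BGR2HSV).astype(int)
    m=((h[...,0]<6)|(h[...,0]>174))&(h[...,1]>130)&(P[...,2]>.08)&(P[...,2]<.26)&(abs(P[...,1])<.05)&(P[...,0]>.05)
    Q=P[m]; print(n,len(Q),np.percentile(Q,[2,50,98],axis=0).round(4).tolist())
    if n=="wrist":
        for x,y in((127,100),(127,120),(270,100),(196,110),(196,170),(205,72),(120,250)):
            u,v=180+int(x*.4),190+int(y*.4); print((x,y),P[v,u].round(4),s["pixels"][v,u])
E
```

```text
wrist 1050 [[0.1092, -0.0133, 0.2206], [0.1137, -0.0003, 0.2284], [0.1238, 0.0174, 0.2313]]
(127, 100) [ 0.1073 -0.0153  0.2465] [85 92 96]
(127, 120) [ 0.1095 -0.0149  0.2518] [84 91 95]
(270, 100) [0.1073 0.0147 0.2468] [83 88 91]
(196, 110) [ 0.1168 -0.0009  0.2295] [ 41  43 120]
(196, 170) [ 0.0888 -0.0005  0.3123] [62 61 64]
(205, 72) [0.11   0.0015 0.2211] [35 39 96]
(120, 250) [ 0.1188 -0.0132  0.2847] [69 74 76]
scene 98 [[0.1111, -0.0205, 0.2093], [0.1207, -0.0188, 0.2205], [0.1295, -0.0027, 0.227]]
```

```bash
python3 - <<'E'
from go import *
def fx(P): V=P-FX; return np.stack([V@ex,V@ey,V[...,2]],-1)
s=snapshot("wrist"); P=fx(fish(s))
for u in (222,226,230,232,236,290,292,295):
    print(u,[(v,*(1000*P[v,u]).round().astype(int)) for v in range(210,236,2)])
s=snapshot("scene"); P=fx(cloud(s))
print('finger scene rows'); 
for x,y in((600,160),(600,172),(610,178),(620,165),(610,200),(600,150)):
    u,v=290+x//5-80,160+y//5; print((x,y),P[v,u].round(4))
E
```

```text
222 [(210, np.int64(175), np.int64(-50), np.int64(11)), (212, np.int64(178), np.int64(-51), np.int64(11)), (214, np.int64(180), np.int64(-50), np.int64(13)), (216, np.int64(184), np.int64(-51), np.int64(10)), (218, np.int64(187), np.int64(-51), np.int64(12)), (220, np.int64(189), np.int64(-51), np.int64(13)), (222, np.int64(108), np.int64(-21), np.int64(234)), (224, np.int64(107), np.int64(-20), np.int64(238)), (226, np.int64(107), np.int64(-20), np.int64(241)), (228, np.int64(108), np.int64(-20), np.int64(243)), (230, np.int64(107), np.int64(-19), np.int64(247)), (232, np.int64(107), np.int64(-19), np.int64(249)), (234, np.int64(107), np.int64(-19), np.int64(252))]
226 [(210, np.int64(176), np.int64(-45), np.int64(10)), (212, np.int64(178), np.int64(-45), np.int64(12)), (214, np.int64(181), np.int64(-45), np.int64(13)), (216, np.int64(182), np.int64(-45), np.int64(16)), (218, np.int64(185), np.int64(-45), np.int64(16)), (220, np.int64(188), np.int64(-45), np.int64(15)), (222, np.int64(107), np.int64(-19), np.int64(235)), (224, np.int64(107), np.int64(-18), np.int64(239)), (226, np.i
[... 3812 characters left out ...]
)), (218, np.int64(186), np.int64(48), np.int64(15)), (220, np.int64(189), np.int64(48), np.int64(14)), (222, np.int64(108), np.int64(20), np.int64(234)), (224, np.int64(107), np.int64(19), np.int64(239)), (226, np.int64(108), np.int64(19), np.int64(240)), (228, np.int64(107), np.int64(19), np.int64(245)), (230, np.int64(107), np.int64(18), np.int64(247)), (232, np.int64(107), np.int64(18), np.int64(250)), (234, np.int64(107), np.int64(18), np.int64(253))]
finger scene rows
(600, 160) [ 0.1168 -0.0251  0.2399]
(600, 172) [ 0.1174 -0.026   0.2369]
(610, 178) [ 0.1206 -0.0259  0.236 ]
(620, 165) [ 0.123  -0.0271  0.2416]
(610, 200) [ 0.1214 -0.0186  0.2202]
(600, 150) [ 0.1164 -0.0266  0.2449]
```

The fingers closed to 17 mm on top of the bar. Depth from both cameras puts the real fingertips at z≈0.234 while the reported TCP is 0.201, so the tips sit about 32 mm higher than reported. I'll open the fingers and check whether that offset depends on the opening.

```bash
python3 -m crank '{"delta_pos":[[-0.02,0,0],[-0.02,0,0],[-0.02,0,0],[-0.02,0,0],[-0.02,0,0],[-0.02,0,0],[-0.02,0,0],[-0.02,0,0],[-0.02,0,0],[-0.02,0,0],[-0.02,0,0],[-0.02,0,0]],"turn":[[0,0,0],[0,0,0],[0,0,0],[0,0,0],[0,0,0],[0,0,0],[0,0,0],[0,0,0],[0,0,0],[0,0,0],[0,0,0],[0,0,0]],"grip":[1,1,1,1,1,1,1,1,1,1,1,1]}'; python3 - <<'E'
from go import *
def fx(P): V=P-FX; return np.stack([V@ex,V@ey,V[...,2]],-1)
o=get_obs(); print(o["tool_pos"],fx(o["tool_pos"]))
for n in("wrist","scene"):
    s=snapshot(n); P=fx(fish(s) if n=="wrist" else cloud(s))
    m=(abs(P[...,0]-.117)<.013)&(abs(P[...,1])>.035)&(abs(P[...,1])<.075)&(P[...,2]>.17)&(P[...,2]<.32)
    for sg in(1,-1):
        Q=P[m&(P[...,1]*sg>0)]
        if len(Q): print(n,sg,len(Q),'zmin',np.sort(Q[:,2])[:6].round(4),'at',Q[Q[:,2].argmin()].round(4), 'y range low 20mm',Q[Q[:,2]<Q[:,2].min()+.02][:,1].min(),Q[Q[:,2]<Q[:,2].min()+.02][:,1].max())
    cv2.imwrite(f"pics/{n}5.png",s["pixels"])
E
```

```text
clock: 7.87
tool_pos: [0.5124, 0.0888, 0.2199]
orientation: [4.4, 90.0, 108.7]
force: [-0.0, 0.3, 0.1]
opening: 0.0869
[0.51235246 0.0887812  0.21985032] [0.11768117 0.00039653 0.21985032]
wrist 1 1847 zmin [0.2472 0.2479 0.2483 0.2486 0.249  0.2491] at [0.122  0.0438 0.2472] y range low 20mm 0.04290612358620838 0.05913192061393018
wrist -1 2039 zmin [0.2482 0.2488 0.2488 0.2489 0.2489 0.2492] at [ 0.1205 -0.0436  0.2482] y range low 20mm -0.05902925942469119 -0.04292161730258513
scene -1 394 zmin [0.2514 0.2517 0.2518 0.252  0.2524 0.2524] at [ 0.124  -0.0577  0.2514] y range low 20mm -0.06171409355899798 -0.049165873739411406
```

The offset is about 30 mm with the fingers open too, so I'll treat the real grasp point as reported TCP + 0.049 m. I'll descend 48 mm and pinch.

```bash
python3 -m crank '{"delta_pos":[[0.025,0,0.001],[0.048,0,0.001],[0.048,0,0.001],[0.048,0,0.001],[0.048,0,0.001],[0.048,0,0.001],[0.048,0,0.001],[0.048,0,0.001],[0.048,0,0.001],[0.048,0,0.001],[0.048,0,0.001],[0.048,0,0.001]],"turn":[[0,0,0],[0,0,0],[0,0,0],[0,0,0],[0,0,0],[0,0,0],[0,0,0],[0,0,0],[0,0,0],[0,0,0],[0,0,0],[0,0,0]],"grip":[1,1,0.3,0.3,0.3,0.3,0.3,0.3,0.3,0.3,0.3,0.3]}'; python3 -m crank '{"delta_pos":[[0,0,0],[0,0,0]],"turn":[[0,0,0],[0,0,0]],"grip":[0.3,0.3]}'
```

```text
clock: 8.97
tool_pos: [0.5111, 0.0892, 0.1722]
orientation: [102.1, 89.9, -153.6]
force: [-5.1, -1.1, 5.5]
opening: 0.0397
clock: 9.13
tool_pos: [0.5111, 0.0893, 0.1721]
orientation: [101.6, 89.9, -154.1]
force: [-5.9, -1.2, 4.6]
opening: 0.04
```

Held firmly at 40 mm. Swinging open now.

```bash
python3 -m crank '{"delta_pos":[[0,0,0.009],[0.001,0,0.018],[0.003,0,0.026],[0.005,0,0.035],[0.008,0,0.043],[0.012,0,0.051],[0.016,0,0.059],[0.021,0,0.066],[0.026,0,0.073],[0.032,0,0.079],[0.039,0,0.085],[0.045,0,0.091]],"turn":[[0,0,0],[0,0,0],[0,0,0],[0,0,0],[0,0,0],[0,0,0],[0,0,0],[0,0,0],[0,0,0],[0,0,0],[0,0,0],[0,0,0]],"grip":[0.3,0.3,0.3,0.3,0.3,0.3,0.3,0.3,0.3,0.3,0.3,0.3]}'; python3 -m crank '{"delta_pos":[[0.008,0,0.005],[0.015,0,0.009],[0.023,0,0.013],[0.032,0,0.016],[0.036,0,0.017],[0.036,0,0.017],[0.036,0,0.017]],"turn":[[0,0,0],[0,0,0],[0,0,0],[0,0,0],[0,0,0],[0,0,0],[0,0,0]],"grip":[0.3,0.3,0.3,0.3,0.3,0.3,0.3]}'
cat >> go.py <<'E'
def fx(P): V=P-FX; return np.stack([V@ex,V@ey,V[...,2]],-1)
def redbar():
    s=snapshot("scene"); P=fx(cloud(s)); h=cv2.cvtColor(s["pixels"],cv2.COLOR_BGR2HSV).astype(int)
    m=((h[...,0]<6)|(h[...,0]>174))&(h[...,1]>150)&(P[...,2]>.05)&(P[...,2]<.26)&(abs(P[...,1])<.06)&(P[...,0]>.03)
    Q=P[m]; print('bar',len(Q),np.percentile(Q,[2,50,98],axis=0).round(3).tolist()); return s
E
python3 - <<'E'
from go import *
redbar(); o=get_obs(); g=fx(o["tool_pos"]+[0,0,.049]); print(g,'q',.436+np.arctan2(g[0]-.12,g[2]-.11))
E
```

```text
clock: 10.13
tool_pos: [0.488, 0.1774, 0.1269]
orientation: [105.7, 89.8, -150.0]
force: [-5.3, -3.7, 5.3]
opening: 0.04
clock: 10.72
tool_pos: [0.4834, 0.195, 0.0901]
orientation: [72.5, 89.8, 176.8]
force: [-10.8, 5.6, 1.7]
opening: 0.0397Traceback (most recent call last):
  File "<stdin>", line 2, in <module>
  File "go.py", line 17, in redbar
    Q=P[m]; print('bar',len(Q),np.percentile(Q,[2,50,98],axis=0).round(3).tolist()); return s
                               ~~~~~~~~~~~~~^^^^^^^^^^^^^^^^^^^^
    return _quantile_unchecked(
        a, q, axis, out, overwrite_input, method, keepdims, weights)
    return _ureduce(a,
                    func=_quantile_ureduce_func,
    ...<5 lines>...
                    overwrite_input=overwrite_input,
                    method=method)
    r = func(a, **kwargs)
    result = _quantile(arr,
                       quantiles=q,
    ...<2 lines>...
                       out=out,
                       weights=wgt)
    slices_having_nans = np.isnan(arr[-1, ...])
                                  ~~~^^^^^^^^^
IndexError: index -1 is out of bounds for axis 0 with size 0
```

```bash
python3 -m crank '{"delta_pos":[[0,0,0],[0,0,0],[0,0,0],[0,0,0],[0,0,0],[0,0,0],[-0.03,0,0],[-0.07,0,0],[-0.11,0,0],[-0.15,0,0],[-0.17,0,0],[-0.17,0,0]],"turn":[[0,0,0],[0,0,0],[0,0,0],[0,0,0],[0,0,0],[0,0,0],[0,0,0],[0,0,0],[0,0,0],[0,0,0],[0,0,0],[0,0,0]],"grip":[1,1,1,1,1,1,1,1,1,1,1,1]}'
python3 - <<'E'
from go import *
s=redbar(); cv2.imwrite("pics/scene6.png",s["pixels"]); delta([.4525,-.215,.26])
E
```

```text
clock: 11.77
tool_pos: [0.4879, 0.1955, 0.2668]
orientation: [-72.3, 89.5, 32.0]
force: [0.2, 0.1, 0.7]
opening: 0.088
bar 285 [[0.217, -0.02, 0.136], [0.226, -0.011, 0.152], [0.235, 0.016, 0.155]]
  shift [ 0.0022  0.1342 -0.3891] turn [-0.33  0.13  0.3 ]
  shift [ 0.0022  0.1342 -0.3891] turn [179.67   0.47  -0.21]
```

View pics/scene6.png

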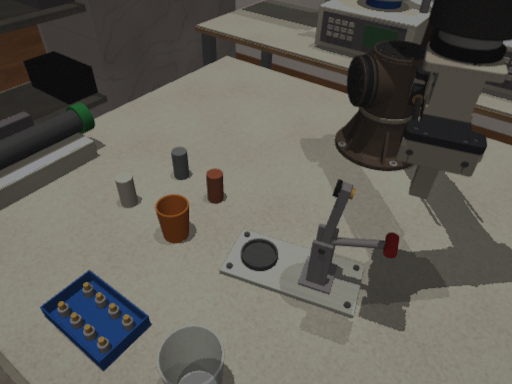

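The hold-down arm now leans back (pad at (342,188), handle at (391,245), q≈1.7) and the tray at (260,254) is clear. Next, over to the core.

```bash
python3 -m crank '{"delta_pos":[[0,0.012,-0.036],[0,0.024,-0.072],[0,0.037,-0.108],[0,0.049,-0.144],[0,0.061,-0.18],[0,0.074,-0.216],[0,0.086,-0.252],[0,0.098,-0.288],[0,0.111,-0.324],[0,0.124,-0.36],[0,0.134,-0.389],[0,0.134,-0.389]],"turn":[[0,0,0],[0,0,0],[0,0,0],[0,0,0],[0,0,0],[0,0,0],[0,0,0],[0,0,0],[0,0,0],[0,0,0],[0,0,0],[0,0,0]],"grip":[1,1,1,1,1,1,1,1,1,1,1,1]}'
python3 - <<'E'
from go import *
s=snapshot("wrist"); P=fish(s); h=cv2.cvtColor(s["pixels"],cv2.COLOR_BGR2HSV).astype(int)
m=(h[...,0]>1)&(h[...,0]<13)&(h[...,1]>100)&(P[...,2]>.03)&(P[...,2]<.1)&(np.hypot(P[...,0]-.4525,P[...,1]+.215)<.045)
Q=P[m]; t=Q[Q[:,2]>np.percentile(Q[:,2],90)-.006]; c,r=cv2.minEnclosingCircle(t[:,:2].astype(np.float32)); print(len(Q),len(t),'top',np.median(t[:,2]),c,r,t[:,:2].mean(0))
cv2.imwrite("pics/wrist7.png",s["pixels"])
o=get_obs(); R=Ro.from_euler('xyz',o["orientation"],degrees=True).as_matrix()
W=(P-o["tool_pos"])@R  # tool coords
w=(abs(W[...,2])<.013)&(abs(W[...,1])>.035)&(abs(W[...,1])<.07)&(W[...,0]>-.1)&(W[...,0]<.02)
for sg in(1,-1): q=W[w&(W[...,1]*sg>0)]; print('tip tool-x',np.sort(q[:,0])[-5:].round(4), 'z',q[:,2].min(),q[:,2].max(),'ymin',np.abs(q[:,1]).min())
delta([.4525,-.215,.001])
E
```

```text
clock: 12.82
tool_pos: [0.45, -0.2196, 0.2593]
orientation: [82.2, 89.8, -173.7]
force: [0.4, 0.0, -0.7]
opening: 0.0877
499 499 top 0.07533829710514062 (0.4509192109107971, -0.21476009488105774) 0.017832240089774132 [ 0.44958852 -0.21475304]
tip tool-x [-0.0293 -0.0293 -0.0291 -0.029  -0.029 ] z -0.012990135868803973 0.009261118208902078 ymin 0.043360710813672806
tip tool-x [-0.0289 -0.0286 -0.0286 -0.0286 -0.0286] z -0.012952032473501381 0.010595371765457627 ymin 0.04283125583802475
  shift [ 0.2583 -0.0036  0.002 ] turn [-0.59  0.06 -0.15]
  shift [ 0.2583 -0.0036  0.002 ] turn [ 1.7941e+02 -2.4000e-01 -9.0000e-02]
```

```bash
python3 -m crank '{"delta_pos":[[0.03,-0.001,0.001],[0.07,-0.002,0.002],[0.11,-0.002,0.003],[0.14,-0.002,0.003],[0.15,-0.002,0.003],[0.15,-0.002,0.003],[0.15,-0.002,0.003],[0.15,-0.002,0.003]],"turn":[[0,0,0],[0,0,0],[0,0,0],[0,0,0],[0,0,0],[0,0,0],[0,0,0],[0,0,0]],"grip":[1,1,1,1,1,1,1,1]}'
python3 -c "
from go import *
delta([.4515,-.2148,.001])"
```

```text
clock: 13.53
tool_pos: [0.4543, -0.2122, 0.1128]
orientation: [-119.4, 89.8, -15.1]
force: [0.5, -0.0, -0.4]
opening: 0.0878
  shift [ 0.1117  0.0036 -0.0016] turn [-0.28 -0.08  0.14]
  shift [ 0.1117  0.0036 -0.0016] turn [1.7972e+02 2.2000e-01 1.2000e-01]
```

```bash
python3 -m crank '{"delta_pos":[[0.02,0.003,-0.002],[0.04,0.003,-0.002],[0.06,0.003,-0.002],[0.08,0.003,-0.002],[0.095,0.003,-0.002],[0.105,0.003,-0.002],[0.111,0.003,-0.002],[0.111,0.003,-0.002],[0.111,0.003,-0.002]],"turn":[[0,0,0],[0,0,0],[0,0,0],[0,0,0],[0,0,0],[0,0,0],[0,0,0],[0,0,0],[0,0,0]],"grip":[1,1,1,1,1,1,1,1,1]}'
python3 - <<'E'
from go import *
delta([.4515,-.2148,.001])
s=snapshot("wrist");cv2.imwrite("pics/c8.png",s["pixels"])
E
```

```text
clock: 14.28
tool_pos: [0.4514, -0.215, 0.001]
orientation: [-114.1, 89.9, -9.8]
force: [0.9, 0.3, 1.0]
opening: 0.0879
  shift [-0.     -0.0001  0.0002] turn [-0.31 -0.04  0.1 ]
  shift [-0.     -0.0001  0.0002] turn [1.7969e+02 1.5000e-01 7.0000e-02]
```

View pics/c8.png

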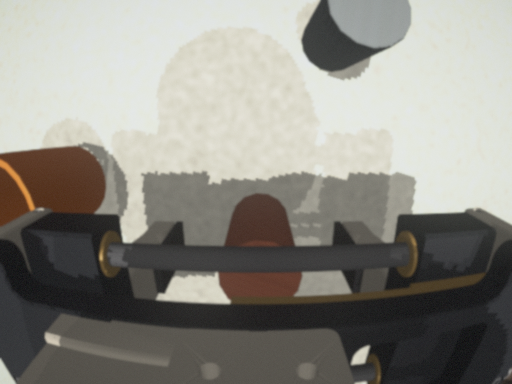

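The core, about (260,240), is centred between the fingers at 165 and 350. The cup on the left is clear.

```bash
python3 -m crank '{"delta_pos":[[0,0,0],[0,0,0],[0,0,0],[0,0,0],[0,0,0],[0,0,0],[0,0,0],[0,0,0],[0,0,0],[0,0,0],[0,0,0],[0,0,0]],"turn":[[0,0,0],[0,0,0],[0,0,0],[0,0,0],[0,0,0],[0,0,0],[0,0,0],[0,0,0],[0,0,0],[0,0,0],[0,0,0],[0,0,0]],"grip":[0.2,0.2,0.2,0.2,0.2,0.2,0.2,0.2,0.2,0.2,0.2,0.2]}';python3 -m crank '{"delta_pos":[[-0.02,0,0],[-0.05,0,0],[-0.08,0,0],[-0.11,0,0],[-0.12,0,0],[-0.12,0,0]],"turn":[[0,0,0],[0,0,0],[0,0,0],[0,0,0],[0,0,0],[0,0,0]],"grip":[0.2,0.2,0.2,0.2,0.2,0.2]}'
python3 -c "
from go import *
delta(FX+[0,0,.12])"
```

```text
clock: 15.33
tool_pos: [0.4503, -0.2149, -0.0002]
orientation: [63.0, 90.0, 167.3]
force: [0.2, -0.2, -0.5]
opening: 0.0378
clock: 15.83
tool_pos: [0.452, -0.2151, 0.1226]
orientation: [-110.9, 89.7, -6.6]
force: [-0.1, -0.0, -2.2]
opening: 0.0372
  shift [ 0.0029 -0.1345  0.162 ] turn [-0.32 -0.11  0.28]
  shift [ 0.0029 -0.1345  0.162 ] turn [1.7968e+02 4.4000e-01 1.7000e-01]
```

```bash
python3 -m crank '{"delta_pos":[[0,-0.015,0.018],[0,-0.03,0.036],[0,-0.045,0.054],[0,-0.06,0.072],[0,-0.075,0.09],[0,-0.09,0.108],[0,-0.105,0.126],[0,-0.12,0.144],[0,-0.13,0.157],[0,-0.1345,0.162],[0,-0.1345,0.162],[0,-0.1345,0.162]],"turn":[[0,0,0],[0,0,0],[0,0,0],[0,0,0],[0,0,0],[0,0,0],[0,0,0],[0,0,0],[0,0,0],[0,0,0],[0,0,0],[0,0,0]],"grip":[0.2,0.2,0.2,0.2,0.2,0.2,0.2,0.2,0.2,0.2,0.2,0.2]}'
cat >> go.py <<'E'
def core():
    s=snapshot("scene"); P=fx(cloud(s)); h=cv2.cvtColor(s["pixels"],cv2.COLOR_BGR2HSV).astype(int)
    m=(h[...,0]>2)&(h[...,0]<12)&(h[...,1]>100)&(np.hypot(P[...,0],P[...,1])<.05)&(P[...,2]>.005)&(s["range_z"]>0)
    Q=P[m]; print('core',len(Q),Q.min(0).round(4),Q.max(0).round(4))
    if len(Q)>30:
        for lo,hi in((-1,1),(0,.5),(.5,1)):
            z=Q[:,2]; a,b=np.percentile(z,[2,98]); k=Q[(z>=a+lo*(b-a))&(z<=a+hi*(b-a))]
            A=np.c_[2*k[:,:2],np.ones(len(k))]; sol=np.linalg.lstsq(A,(k[:,:2]**2).sum(1),rcond=None)[0]; print(' circ fx',sol[:2].round(4),np.sqrt(sol[2]+sol[:2]@sol[:2]).round(4))
    return s
E
python3 - <<'E'
from go import *
s=core(); cv2.imwrite("pics/c9.png",s["pixels"]); delta(FX+[0,0,.018])
E
```

```text
clock: 16.83
tool_pos: [0.5397, -0.025, 0.1185]
orientation: [86.7, 89.9, -169.0]
force: [-0.0, -0.7, -1.7]
opening: 0.0377
core 143 [-0.0109 -0.0184  0.1186] [0.0196 0.005  0.1715]
 circ fx [0.0011 0.001 ] 0.0178
 circ fx [0.0012 0.0009] 0.0177
 circ fx [ 0.0173 -0.0011] 0.0025
  shift [ 0.1008 -0.0029 -0.0004] turn [-0.34  0.01 -0.11]
  shift [ 0.1008 -0.0029 -0.0004] turn [ 1.7966e+02 -1.8000e-01 -1.0000e-02]
```

```bash
python3 -m crank '{"delta_pos":[[0.02,-0.001,0],[0.04,-0.001,0],[0.06,-0.001,0],[0.075,-0.001,0],[0.085,-0.001,0],[0.09,-0.001,0],[0.093,-0.001,0],[0.096,-0.001,0],[0.096,-0.001,0],[0.096,-0.001,0]],"turn":[[0,0,0],[0,0,0],[0,0,0],[0,0,0],[0,0,0],[0,0,0],[0,0,0],[0,0,0],[0,0,0],[0,0,0]],"grip":[0.2,0.2,0.2,0.2,0.2,0.2,0.2,0.2,0.2,0.2]}'
python3 -c "
from go import *
core();delta(FX+[0,0,.018])"
```

```text
clock: 17.72
tool_pos: [0.5421, -0.0244, 0.0245]
orientation: [-91.0, 89.9, 13.3]
force: [0.1, -0.8, -1.4]
opening: 0.0376
core 55 [-0.0088 -0.0207  0.016 ] [0.0197 0.0043 0.07  ]
 circ fx [ 0.0019 -0.002 ] 0.017
 circ fx [ 0.0008 -0.0011] 0.0183
 circ fx [ 0.0191 -0.005 ] 0.0028
  shift [ 0.0065 -0.0001 -0.0007] turn [-0.32 -0.    0.07]
  shift [ 0.0065 -0.0001 -0.0007] turn [1.7968e+02 1.0000e-01 0.0000e+00]
```

Not in contact yet (−1.4 N is the weight). Lowering slowly.

```bash
python3 -m crank '{"delta_pos":[[0.002,0,0],[0.004,0,0],[0.005,0,0],[0.006,0,0],[0.006,0,0],[0.006,0,0]],"turn":[[0,0,0],[0,0,0],[0,0,0],[0,0,0],[0,0,0],[0,0,0]],"grip":[0.2,0.2,0.2,0.2,0.2,0.2]}'
```

```text
clock: 18.27
tool_pos: [0.5416, -0.0245, 0.0178]
orientation: [103.2, 90.0, -152.5]
force: [0.0, 0.6, -3.0]
opening: 0.0373
```

```bash
python3 -m crank '{"delta_pos":[[0.001,0,0],[0.001,0,0],[0.001,0,0]],"turn":[[0,0,0],[0,0,0],[0,0,0]],"grip":[0.2,0.2,0.2]}';  python3 -m crank '{"delta_pos":[[0.001,0,0],[0.001,0,0],[0.001,0,0]],"turn":[[0,0,0],[0,0,0],[0,0,0]],"grip":[0.2,0.2,0.2]}'
```

```text
clock: 18.52
tool_pos: [0.5417, -0.0244, 0.0168]
orientation: [-55.9, 90.0, 48.3]
force: [0.2, 0.9, -2.6]
opening: 0.0372
clock: 18.77
tool_pos: [0.5418, -0.0245, 0.0168]
orientation: [-127.1, 90.0, -22.8]
force: [-3.4, 1.2, 8.4]
opening: 0.0376
```

Contact at +8 N, so the core is on the floor. Releasing, then rising straight up.

```bash
python3 -m crank '{"delta_pos":[[-0.001,0,0],[-0.001,0,0],[-0.001,0,0],[-0.001,0,0],[-0.001,0,0],[-0.001,0,0],[-0.001,0,0],[-0.001,0,0],[-0.001,0,0],[-0.001,0,0],[-0.001,0,0],[-0.001,0,0]],"turn":[[0,0,0],[0,0,0],[0,0,0],[0,0,0],[0,0,0],[0,0,0],[0,0,0],[0,0,0],[0,0,0],[0,0,0],[0,0,0],[0,0,0]],"grip":[0.45,0.5,0.6,0.7,0.8,0.9,1,1,1,1,1,1]}'; python3 -m crank '{"delta_pos":[[-0.02,0,0],[-0.05,0,0],[-0.09,0,0],[-0.13,0,0],[-0.17,0,0],[-0.21,0,0],[-0.25,0,0],[-0.25,0,0]],"turn":[[0,0,0],[0,0,0],[0,0,0],[0,0,0],[0,0,0],[0,0,0],[0,0,0],[0,0,0]],"grip":[1,1,1,1,1,1,1,1]}'
python3 - <<'E'
from go import *
s=core(); redbar(); a=snapshot("wrist")["pixels"]
cv2.imwrite("pics/c10.png",np.hstack([cv2.resize(a,(400,300)),cv2.resize(s["pixels"][150:330,190:430],(400,300))]))
g=hand(1.69); delta(g+[0,0,.12]); print(get_obs()["joint_pos"])
E
```

```text
clock: 19.77
tool_pos: [0.5417, -0.0245, 0.0169]
orientation: [-112.3, 90.0, -8.0]
force: [0.3, 0.3, -0.6]
opening: 0.0874
clock: 20.43
tool_pos: [0.5454, -0.0247, 0.276]
orientation: [-100.5, 89.2, 3.8]
force: [2.1, -0.3, 0.8]
opening: 0.0877
core 686 [-0.0158 -0.0204  0.0161] [0.0197 0.0326 0.0947]
 circ fx [ 0.0024 -0.0041] 0.0147
 circ fx [-0.0005  0.0024] 0.0211
 circ fx [ 0.0025 -0.0047] 0.0139
bar 297 [[0.217, -0.02, 0.137], [0.226, -0.009, 0.152], [0.235, 0.018, 0.155]]
  shift [0.0029 0.0006 0.2236] turn [-0.34  0.03  0.05]
  shift [0.0029 0.0006 0.2236] turn [ 1.7966e+02  8.0000e-02 -5.0000e-02]
[ 1.81285194e+01  5.68232298e+00 -9.64519400e+00 -3.17150569e-02
 -7.46186006e+01 -3.85642787e+00]
```

View pics/c10.png

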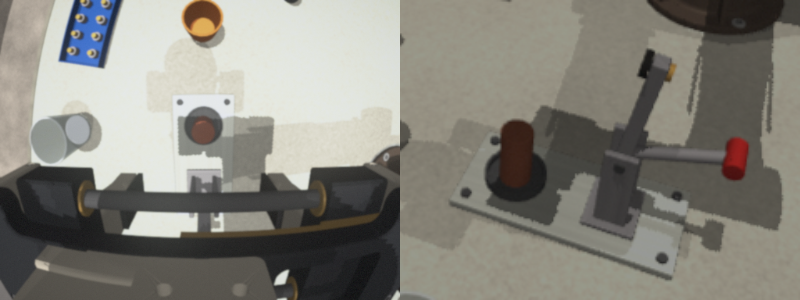

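The core stands upright and centred in the tray ((203,130) in the wrist half, (515,155) in the scene half). The clamp is still open, handle at (735,160). Going to the handle.

```bash
python3 -m crank '{"delta_pos":[[0,0,0.035],[0,0,0.075],[0,0,0.115],[0,0,0.155],[0,0,0.19],[0,0,0.215],[0,0,0.2236],[0,0,0.2236],[0,0,0.2236]],"turn":[[0,0,0],[0,0,0],[0,0,0],[0,0,0],[0,0,0],[0,0,0],[0,0,0],[0,0,0],[0,0,0]],"grip":[1,1,1,1,1,1,1,1,1]}'
python3 -c "
from go import *
delta(hand(1.69)+[0,0,-.049])"
```

```text
clock: 21.33
tool_pos: [0.486, 0.192, 0.2655]
orientation: [115.4, 89.8, -140.3]
force: [-0.7, -0.5, -0.4]
opening: 0.0878
  shift [ 0.1703 -0.0003  0.0005] turn [-0.26 -0.06 -0.14]
  shift [ 0.1703 -0.0003  0.0005] turn [ 1.7974e+02 -2.1000e-01  1.0000e-01]
```

```bash
python3 -m crank '{"delta_pos":[[0.03,0,0],[0.07,0,0],[0.11,0,0],[0.14,0,0],[0.16,0,0],[0.17,0,0],[0.17,0,0],[0.17,0,0]],"turn":[[0,0,0],[0,0,0],[0,0,0],[0,0,0],[0,0,0],[0,0,0],[0,0,0],[0,0,0]],"grip":[1,1,1,1,1,1,1,1]}';python3 -m crank '{"delta_pos":[[0,0,0],[0,0,0],[0,0,0],[0,0,0],[0,0,0],[0,0,0],[0,0,0],[0,0,0],[0,0,0],[0,0,0],[0,0,0],[0,0,0]],"turn":[[0,0,0],[0,0,0],[0,0,0],[0,0,0],[0,0,0],[0,0,0],[0,0,0],[0,0,0],[0,0,0],[0,0,0],[0,0,0],[0,0,0]],"grip":[0.3,0.3,0.3,0.3,0.3,0.3,0.3,0.3,0.3,0.3,0.3,0.3]}'
python3 - <<'E'
from go import *
o=get_obs(); R=Ro.from_euler('xyz',o["orientation"],degrees=True).as_matrix()
g=fx(o["tool_pos"]+[0,0,.049]); print(g,'q',.436+np.arctan2(g[0]-.12,g[2]-.11))
for q in np.arange(1.69,-.03,-.08): print(round(q,2),(R.T@(hand(q)-hand(1.69))).round(3))
E
```

```text
clock: 22.0
tool_pos: [0.4871, 0.1915, 0.0972]
orientation: [159.4, 90.0, -96.4]
force: [0.5, 0.4, 0.4]
opening: 0.0877
clock: 23.0
tool_pos: [0.4842, 0.1917, 0.0961]
orientation: [90.4, 89.8, -165.4]
force: [-9.5, 3.2, 4.2]
opening: 0.0397
[0.22442762 0.00171265 0.14512555] q 1.682321850421144
1.69 [0. 0. 0.]
1.61 [-0.008  0.    -0.003]
1.53 [-0.016  0.    -0.007]
1.45 [-0.024  0.    -0.011]
1.37 [-0.031  0.    -0.016]
1.29 [-0.038  0.    -0.022]
1.21 [-0.044  0.    -0.028]
1.13 [-0.05  -0.    -0.034]
1.05 [-0.056 -0.    -0.041]
0.97 [-0.06  -0.    -0.049]
0.89 [-0.065 -0.    -0.056]
0.81 [-0.068 -0.    -0.064]
0.73 [-0.071 -0.    -0.073]
0.65 [-0.073 -0.    -0.081]
0.57 [-0.075 -0.    -0.09 ]
0.49 [-0.076 -0.    -0.099]
0.41 [-0.076 -0.    -0.107]
0.33 [-0.075 -0.    -0.116]
0.25 [-0.074 -0.    -0.125]
0.17 [-0.072 -0.001 -0.133]
0.09 [-0.069 -0.001 -0.142]
0.01 [-0.066 -0.001 -0.15 ]
```

```bash
python3 -m crank '{"delta_pos":[[-0.008,0,-0.003],[-0.016,0,-0.007],[-0.024,0,-0.011],[-0.031,0,-0.016],[-0.038,0,-0.022],[-0.044,0,-0.028],[-0.05,0,-0.034],[-0.056,0,-0.041],[-0.06,0,-0.049],[-0.065,0,-0.056],[-0.068,0,-0.064],[-0.071,0,-0.073]],"turn":[[0,0,0],[0,0,0],[0,0,0],[0,0,0],[0,0,0],[0,0,0],[0,0,0],[0,0,0],[0,0,0],[0,0,0],[0,0,0],[0,0,0]],"grip":[0.3,0.3,0.3,0.3,0.3,0.3,0.3,0.3,0.3,0.3,0.3,0.3]}';python3 -m crank '{"delta_pos":[[-0.002,0,-0.008],[-0.004,0,-0.017],[-0.005,0,-0.026],[-0.005,0,-0.034],[-0.004,0,-0.043],[-0.003,0,-0.052],[-0.001,0,-0.06],[-0.001,0,-0.06],[-0.001,0,-0.06]],"turn":[[0,0,0],[0,0,0],[0,0,0],[0,0,0],[0,0,0],[0,0,0],[0,0,0],[0,0,0],[0,0,0]],"grip":[0.3,0.3,0.3,0.3,0.3,0.3,0.3,0.3,0.3]}'
cat > q.py <<'E'
from go import *
o=get_obs(); g=fx(o["tool_pos"]+[0,0,.049]); print(g,'q',.436+np.arctan2(g[0]-.12,g[2]-.11))
E
python3 q.py
```

```text
clock: 24.0
tool_pos: [0.5028, 0.1207, 0.1674]
orientation: [80.8, 89.8, -174.9]
force: [-8.1, 2.0, -3.7]
opening: 0.0398
clock: 24.75
tool_pos: [0.5184, 0.0615, 0.1691]
orientation: [116.9, 89.8, -138.8]
force: [-6.5, -2.8, 1.5]
opening: 0.0395
[0.08977075 0.00146707 0.21805664] q 0.1632196409670138
```

```bash
python3 -m crank '{"delta_pos":[[0.001,0,-0.003],[0.002,0,-0.006],[0.003,0,-0.009],[0.004,0,-0.012],[0.005,0,-0.015],[0.005,0,-0.015],[0.005,0,-0.015]],"turn":[[0,0,0],[0,0,0],[0,0,0],[0,0,0],[0,0,0],[0,0,0],[0,0,0]],"grip":[0.3,0.3,0.3,0.3,0.3,0.3,0.3]}'; python3 q.py; python3 -m crank '{"delta_pos":[[0.001,0,-0.002],[0.001,0,-0.003],[0.001,0,-0.003],[0.001,0,-0.003]],"turn":[[0,0,0],[0,0,0],[0,0,0],[0,0,0]],"grip":[0.3,0.3,0.3,0.3]}'; python3 q.py
```

```text
clock: 25.33
tool_pos: [0.5221, 0.0473, 0.1642]
orientation: [115.8, 89.9, -140.0]
force: [-6.4, -3.0, 1.9]
opening: 0.0399
[0.07513649 0.00144602 0.21321803] q 0.02598583803944471
clock: 25.67
tool_pos: [0.5227, 0.0449, 0.1631]
orientation: [103.1, 89.9, -152.6]
force: [-7.6, -0.8, 2.5]
opening: 0.0397
[0.07256155 0.0014344  0.21212864] q 0.0011560049552414298
```

```bash
python3 -m crank '{"delta_pos":[[0,0,-0.001],[0.001,0,-0.0015],[0.001,0,-0.0015]],"turn":[[0,0,0],[0,0,0],[0,0,0]],"grip":[0.3,0.3,0.3]}'; python3 q.py
python3 - <<'E'
from go import *
o=get_obs(); print('force along fx x',o["force"]@ex, o["force"]); 
s=snapshot("scene"); cv2.imwrite("pics/c11.png",cv2.resize(s["pixels"][150:330,190:430],(800,600)))
E
```

```text
clock: 25.92
tool_pos: [0.5232, 0.0433, 0.1624]
orientation: [113.4, 89.9, -142.3]
force: [-6.6, -0.6, 3.6]
opening: 0.0396
[0.07090106 0.00140852 0.21138852] q -0.014980828838525362
force along fx x 1.140144396460911 [-6.63625775 -0.55042657  3.61451362]
```

View pics/c11.png

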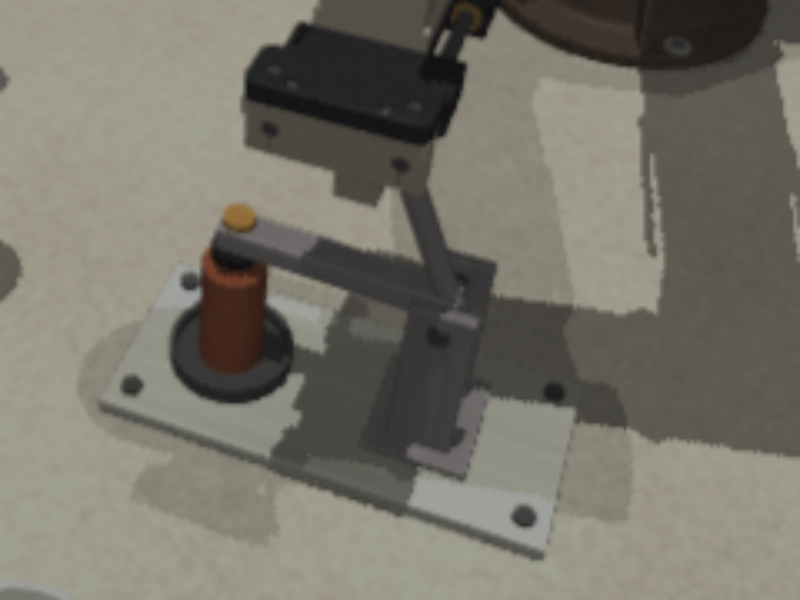

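The pad at (235,250) looks seated on the upright core. I'll release, lift clear and check the joint angle by depth.

```bash
python3 -m crank '{"delta_pos":[[0,0,0],[0,0,0],[0,0,0],[0,0,0],[0,0,0],[0,0,0],[0,0,0],[-0.02,0,0],[-0.05,0,0],[-0.08,0,0],[-0.1,0,0],[-0.1,0,0]],"turn":[[0,0,0],[0,0,0],[0,0,0],[0,0,0],[0,0,0],[0,0,0],[0,0,0],[0,0,0],[0,0,0],[0,0,0],[0,0,0],[0,0,0]],"grip":[1,1,1,1,1,1,1,1,1,1,1,1]}'; python3 -m crank '{"delta_pos":[[0,0,0.03],[0,0,0.07],[0,0,0.11],[0,0,0.13],[0,0,0.13]],"turn":[[0,0,0],[0,0,0],[0,0,0],[0,0,0],[0,0,0]],"grip":[1,1,1,1,1]}'
python3 - <<'E'
from go import *
s=redbar(); P=fx(cloud(s)); cv2.imwrite("pics/c12.png",cv2.resize(s["pixels"][150:330,190:430],(800,600)))
m=(abs(P[...,1])<.008)&(P[...,0]>.015)&(P[...,0]<.09)&(P[...,2]>.095)&(P[...,2]<.14); Q=P[m]
p=np.polyfit(Q[:,0],Q[:,2],1); print('arm top line slope',p,'n',len(Q),'-> q',-np.arctan(p[0])); 
s=snapshot("wrist");P=fx(fish(s));h=cv2.cvtColor(s["pixels"],cv2.COLOR_BGR2HSV).astype(int)
m=((h[...,0]<6)|(h[...,0]>174))&(h[...,1]>130)&(P[...,2]>.18)&(P[...,2]<.26)&(abs(P[...,1])<.03);Q=P[m]
if len(Q): print('wrist bar',np.percentile(Q,[1,50,99],axis=0).round(4).tolist())
m=(abs(P[...,1])<.007)&(P[...,0]>.015)&(P[...,0]<.09)&(P[...,2]>.095)&(P[...,2]<.14); Q=P[m]
if len(Q)>20: p=np.polyfit(Q[:,0],Q[:,2],1); print('wrist arm',p,len(Q),-np.arctan(p[0]))
core()
E
```

```text
clock: 26.97
tool_pos: [0.5266, 0.0448, 0.2669]
orientation: [-91.7, 89.6, 12.6]
force: [0.3, 1.2, -0.5]
opening: 0.0877
clock: 27.38
tool_pos: [0.4913, 0.1736, 0.2614]
orientation: [4.5, 90.0, 109.0]
force: [-0.3, -0.2, -0.3]
opening: 0.0877
bar 269 [[0.072, -0.021, 0.205], [0.081, -0.011, 0.22], [0.089, 0.016, 0.223]]
arm top line slope [-0.05291203  0.12357259] n 296 -> q 0.05286273598229336
wrist bar [[0.071, -0.0173, 0.2145], [0.0815, 0.0016, 0.2207], [0.0898, 0.0197, 0.2232]]
wrist arm [-0.05293433  0.1234359 ] 288 0.052884974955311616
core 580 [-0.0162 -0.0206  0.017 ] [0.0196 0.0042 0.1042]
 circ fx [ 0.0018 -0.0036] 0.0154
 circ fx [ 0.0008 -0.001 ] 0.0179
 circ fx [ 0.0021 -0.0046] 0.0143
```

View pics/c12.png

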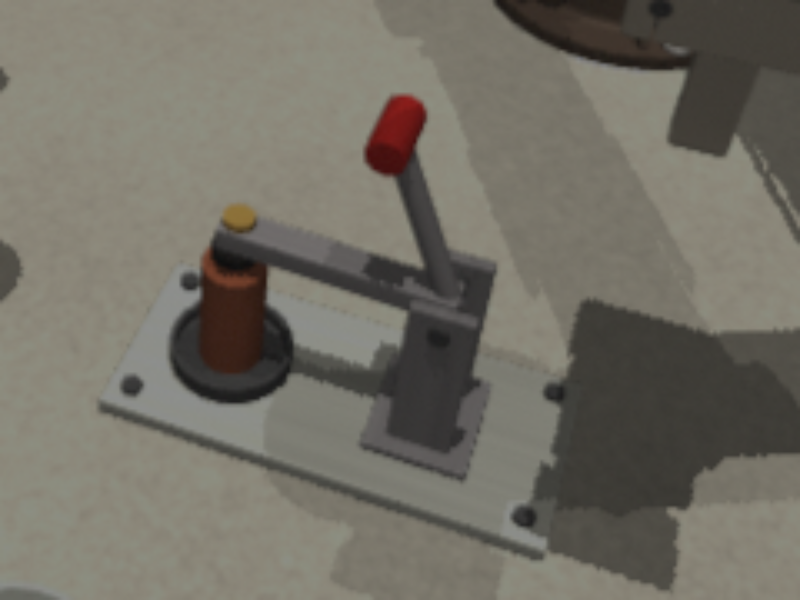

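The core is fine, but the depth fit gives q≈0.053, close to the 0.06 limit. I'll push the bar a little further from behind with the fingers nearly shut.

```bash
python3 -m crank '{"delta_pos":[[0,0,0],[0,0,0],[0,0,0],[0,0,0],[0,0,0],[0,0,0],[0,0,0],[0,0,0],[0,0,0],[0,0,0],[0,0,0],[0,0,0]],"turn":[[0,0,0],[0,0,0],[0,0,0],[0,0,0],[0,0,0],[0,0,0],[0,0,0],[0,0,0],[0,0,0],[0,0,0],[0,0,0],[0,0,0]],"grip":[0.2,0.2,0.2,0.2,0.2,0.2,0.2,0.2,0.2,0.2,0.2,0.2]}'
python3 -c "
from go import *
print(fx(get_obs()['tool_pos']));delta(FX+ex*.115+[0,0,.175])"
```

```text
clock: 28.53
tool_pos: [0.4921, 0.1704, 0.2619]
orientation: [47.2, 90.0, 151.5]
force: [0.0, 0.5, -0.5]
opening: 0.0187
[ 0.20182433 -0.00055216  0.26186487]
  shift [ 0.0869  0.0001 -0.0868] turn [-0.32  0.   -0.  ]
  shift [ 0.0869  0.0001 -0.0868] turn [179.68  -0.    -0.  ]
```

```bash
python3 -m crank '{"delta_pos":[[0.03,0,0],[0.06,0,0],[0.087,0,0],[0.087,0,-0.03],[0.087,0,-0.06],[0.087,0,-0.075],[0.087,0,-0.084],[0.087,0,-0.087],[0.087,0,-0.087],[0.087,0,-0.087]],"turn":[[0,0,0],[0,0,0],[0,0,0],[0,0,0],[0,0,0],[0,0,0],[0,0,0],[0,0,0],[0,0,0],[0,0,0]],"grip":[0.2,0.2,0.2,0.2,0.2,0.2,0.2,0.2,0.2,0.2]}'
python3 -c "
from go import *
print(fx(get_obs()['tool_pos']));delta(FX+ex*.0945+[0,0,.175])"
python3 -m crank '{"delta_pos":[[0,0,-0.004],[0,0,-0.008],[0,0,-0.012],[0,0,-0.014],[0,0,-0.016],[0,0,-0.016],[0,0,-0.016]],"turn":[[0,0,0],[0,0,0],[0,0,0],[0,0,0],[0,0,0],[0,0,0],[0,0,0]],"grip":[0.2,0.2,0.2,0.2,0.2,0.2,0.2]}'
cat > r.py <<'E'
from go import *
o=get_obs(); print(fx(o['tool_pos']),'Fx',o['force']@ex,'Fz',o['force'][2])
s=snapshot("scene"); P=fx(cloud(s))
m=(abs(P[...,1])<.008)&(P[...,0]>.015)&(P[...,0]<.09)&(P[...,2]>.095)&(P[...,2]<.14); Q=P[m]
p=np.polyfit(Q[:,0],Q[:,2],1); print('arm q',-np.arctan(p[0]),'n',len(Q))
E
python3 r.py
```

```text
clock: 29.37
tool_pos: [0.5136, 0.0866, 0.175]
orientation: [-58.5, 90.0, 45.8]
force: [-0.1, 0.7, 0.0]
opening: 0.0174
[ 0.11524159 -0.00027266  0.17500158]
  shift [-0.      0.0002 -0.0207] turn [-0.34  0.01  0.02]
  shift [-0.      0.0002 -0.0207] turn [ 1.7966e+02  3.0000e-02 -2.0000e-02]
clock: 29.95
tool_pos: [0.5175, 0.0705, 0.1748]
orientation: [129.6, 90.0, -126.1]
force: [-0.2, 0.4, -0.9]
opening: 0.0177
[9.86436526e-02 3.16706886e-05 1.74844640e-01] Fx 0.386123421274687 Fz -0.9188440253869118
arm q 0.022740010180207968 n 294
```

```bash
python3 -m crank '{"delta_pos":[[0,0,-0.001],[0,0,-0.002],[0,0,-0.002],[0,0,-0.002]],"turn":[[0,0,0],[0,0,0],[0,0,0],[0,0,0]],"grip":[0.2,0.2,0.2,0.2]}'; python3 r.py
```

```text
clock: 30.33
tool_pos: [0.518, 0.0687, 0.1748]
orientation: [45.5, 90.0, 149.8]
force: [-0.1, 0.4, -1.3]
opening: 0.0172
[9.68144643e-02 4.55225859e-05 1.74802070e-01] Fx 0.38350395359061623 Fz -1.2566690414563744
arm q 0.011086401759067143 n 298
```

```bash
python3 -m crank '{"delta_pos":[[0,0,-0.001],[0,0,-0.001],[0,0,-0.001]],"turn":[[0,0,0],[0,0,0],[0,0,0]],"grip":[0.2,0.2,0.2]}'; python3 r.py
```

```text
clock: 30.63
tool_pos: [0.5181, 0.0682, 0.1748]
orientation: [-5.1, 90.0, 99.2]
force: [-2.6, 4.1, -0.7]
opening: 0.017
[9.62842572e-02 2.47872808e-05 1.74815794e-01] Fx 4.630784587538604 Fz -0.7124221491010473
arm q -0.0103840649566622 n 296
```

Force has risen to 4.6 N and q≈0, so the pad is seated. Backing off.

```bash
python3 -m crank '{"delta_pos":[[0,0,0.01],[0,0,0.03],[0,0,0.06],[0,0,0.09],[-0.03,0,0.1],[-0.06,0,0.1],[-0.06,0,0.1],[-0.06,0,0.1],[-0.06,0,0.1],[-0.06,0,0.1],[-0.06,0,0.1],[-0.06,0,0.1]],"turn":[[0,0,0],[0,0,0],[0,0,0],[0,0,0],[0,0,0],[0,0,0],[0,0,0],[0,0,0],[0,0,0],[0,0,0],[0,0,0],[0,0,0]],"grip":[0.2,0.2,0.2,0.2,0.2,0.2,0.2,0.2,0.2,0.2,0.2,0.2]}'; for i in 1 2 3; do python3 r.py; done; python3 - <<'E'
from go import *
redbar(); core(); s=snapshot("wrist");P=fx(fish(s)); m=(abs(P[...,1])<.007)&(P[...,0]>.015)&(P[...,0]<.09)&(P[...,2]>.095)&(P[...,2]<.14); Q=P[m]
if len(Q)>20: p=np.polyfit(Q[:,0],Q[:,2],1); print('wrist arm',len(Q),-np.arctan(p[0]))
E
```

```text
clock: 31.68
tool_pos: [0.4933, 0.1641, 0.2341]
orientation: [116.9, 89.9, -138.9]
force: [-0.6, 0.5, -0.3]
opening: 0.0172
[ 1.95394453e-01 -1.70911647e-04  2.34068280e-01] Fx 0.6511597756261018 Fz -0.2941045515145359
arm q 0.008259433878130721 n 303
[ 0.19544319 -0.00028222  0.23423246] Fx -0.2983758492480678 Fz 0.15952656442083762
arm q 0.010081868648405549 n 292
[ 0.19548129 -0.00036518  0.23437299] Fx -0.3534175976641249 Fz -0.38222988088625726
arm q 0.005205823995008347 n 298
bar 262 [[0.067, -0.02, 0.203], [0.077, -0.011, 0.218], [0.085, 0.017, 0.221]]
core 554 [-0.0161 -0.021   0.0176] [0.0197 0.0043 0.1007]
 circ fx [ 0.0015 -0.0022] 0.0167
 circ fx [ 0.0009 -0.0008] 0.0182
 circ fx [ 0.0017 -0.003 ] 0.016
wrist arm 255 -0.011265960854715753
```

The joint reads about 0.00 ±0.01, the core is within about 2 mm of the tray centre, and the robot is clear. Handing in.

```bash
python3 -c "
from plant import *
print(close_job())"
```

```text
the job is handed in; nothing more can be done
None
```

The sandstone core is standing in the tray, clamped under the rubber pad, and I handed the job in at about 32 s of the 72 s limit. No verdict is reported back.

**What I did:**
- **Opening the arm:** It stood half up (about 0.42 rad), so I pinched the red handle and swung it open to about 1.7 rad.
- **Placing the core:** I gripped the core, lowered it into the tray until it touched the floor (about 8 N), let go and lifted away.
- **Clamping:** I swung the handle back over, then nudged the bar from behind until the pad pressed on the core (force rose to 4.6 N).

**Last checks:**
- **Clamp joint:** The scene camera gives 0.005 to 0.010 rad and the wrist camera −0.011 rad; both are inside −0.04 to 0.06. The handle's position in the scene view suggested a slightly larger angle, about 0.03 rad, also inside.
- **Core:** It was upright when last viewed, before the final nudge. By depth it is about 2 mm from the tray's centre.
- **Robot:** It is clear of everything.

**What went wrong on the way:**
- **Missed grasps:** The first two tries at the handle missed because the fingertips sit about 30 mm above the reported TCP. I measured that offset by depth and allowed for it from then on. On the second try the fingertips pressed lightly on top of the handle (about 7 N).
- **Clamp short at first:** The first swing over stopped at about 0.053 rad, close to the 0.06 limit. That is why I added the final nudge.

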